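# Feed one blind spacer and hold it hole-up

## Task

Pull the feeder's sprung lever through its full stroke once, so that it pushes one spacer out to the open end of the bed, then bring the lever slowly back to rest without letting it snap. Pick up that spacer, find the blind hole in its side (it may face any way), turn the spacer so that the hole opens straight up, ready for a drop of glue, and finish while still holding it like that, motionless, about 20 cm above the bench. Leave the spare spacers in the magazine and do not shift the dark jar or the aluminium channel offcut near by.

Things in the scene. Friction and masses are not known exactly. Their poses are not given: they have to be found in the camera images.
- feeder: Fixed hand-lever magazine feeder, 262 mm long. Origin on the bench under the axis of its upright magazine; -x is the feed direction, z up. Flat bed: top 24 mm above the bench, x -103 to 147, y -22 to 22 mm. A steel slide behind the magazine. The magazine, a clear tube 41 mm wide (collar below 55 mm), ends 126 mm above the bench and holds three round spacers on end, one on another
- station (a point): Point on the bed's top (24 mm above the bench) where the fed spacer is left standing: the open end of the bed, 85 mm in front (feeder -x) of the magazine's axis. Once the lever is back, nothing of the feeder stands above the bed within 55 mm of it
- lever (a joint): Angle of the flat feeder lever about its upright pivot, rad: 0 at rest, 0.91 at its end stop; it grows counter-clockwise seen from above. A spring drives it back: about 2 N at the grip at rest, 7 N at the end. Let go, it snaps back at up to 4 rad/s, which is too fast; eased back slowly it stays well under 1.8 rad/s (0.34 m/s at the grip)
- pivot (a point): Point on the lever's upright pivot axis, 90 mm above the bench (feeder frame: x 82, y -90 mm)
- lever_grip (a point): Centre of the lever's upright black grip, 95 mm above the bench: round, 21 mm wide, z 72 to 115 mm above the bench, 190 mm from the pivot axis, on the flat lever bar (top at 72 mm). It sweeps level from feeder x 165, y 81 mm at rest over x 82, y 100 to x -2, y 81 mm at the end, and can turn in the fingers
- spacer_mid (a point): Centre of the lowest spacer, the one that is fed: plain aluminium cylinder on end, 32 mm wide, 34 mm tall, 50 to 105 g. One blind hole, 12 mm wide, 16 mm deep, is bored square into its round side half-way up, so it looks out level at first, in any direction. This frame's x axis runs out of the hole's mouth, z is the cylinder's axis (up while it stands)
- spare_1_mid (a point): Centre of the second, alike spacer in the magazine; it sinks onto the bed once the lever is back, and stays there
- spare_2_mid (a point): Centre of the third, alike spacer in the magazine; it stays in the tube above the second
- dark_jar: Bystander: jar of dark hardware with a white lid, 50 mm wide, 92 mm tall, origin under its centre
- channel: Bystander: offcut of aluminium channel, 16 x 79 x 10 mm, origin under its centre

How it is judged:
By the outcome, as a careful person would: the job done as asked, in the order asked, and still so for the second after the job is handed in, while the arm keeps its last pose, push and grip.
It also fails if it takes over 64 s, if anything falls off the work surface, if the arm or the gripper's body presses on something with over 40 N, if the wrist force passes 120 N, or if a joint passes its speed limit or range.

## Robot

A 6-joint arm with a two-finger parallel gripper is mounted at the origin on a cart in front of the work surface, level with it; the furniture and walls round the work are solid. World frame = base frame: x ahead of the robot, y to its left, z up, the work surface at z = 0. Lengths are in m, angles in rad, forces in N, time in s.
With the tool pointing down it reaches from about 0.35 to 0.975 m from the base axis. Payload 4.9 kg.
Tool frame: the origin (TCP) lies at the very end of the fingers, on their centre line; the grasp point (between the pads) lies 19 mm behind it (ctrl.pinch_z is the distance from the TCP to the grasp point, in m); z points along the fingers, y is the direction in which the jaws open and shut (so a half turn about z gives the same grasp; the last joint's range is limited). The gripper opens to 85 mm and grips with 20 to 120 N. Pads are 22 mm wide; open, the fingers measure 114 mm over their backs; the gripper's body (76 mm by 85 mm) begins 54 mm behind the grasp point. The pads swing forward as they close: fully open they stand 13 mm farther back than shut.
Start: joints at [-0.119, 0.053, 1.613, -0, 1.476, -0.119], TCP at [0.625, 0, 0.231] pointing down, gripper open.
Joint ranges: [-3.01, 3.01], [-1.01, 2.22], [0.06, 2.58], [-1.02, 4.17], [0.09, 2.62], [-3.14, 3.14]. Speed limits (rad/s): [2.57, 2.57, 3.14, 3.14, 3.14, 3.14].

## Interface

Orientations are given as a rotation vector (axis times angle).
In Python, from station import ctrl gives the robot as it stands.
- The arm moves only by the tool carry_out, never from a script. Its argument "series" is a list of rows, each a list of 7 numbers: the shift along the world's x, y, z each as a share of 0.025 m, from -1 to 1, then the turn, a rotation vector about the world's x, y, z each as a share of 0.1 rad, from -1 to 1, then the opening, from 0 (shut) to 1 (fully open). A call has 1 to 12 rows; each row shifts and turns the commanded pose from where the row before left it; what a row does not reach is not made up. A row lasts 1/10 s, in which the tool goes at most 50 mm and 8.59 degrees, less where a joint would pass 70% of its speed; a pose out of reach is approached as far as the arm can. A call with a number of a shift or a turn outside -1 to 1 is refused whole. A call with a gripper value outside its range is refused whole. The fingers move at their own pace and stop on an object; "grip_force" is the grip in N (left out, the last holds). Time passes only in rows, so rows that do not move let the fingers close. It gives the time, the measured TCP pose, the force and the opening at its end, in the units of the state.
- ctrl.get_obs(): the state, without advancing time (a new reading comes with each control period).
- ctrl.get_image(name): name is "scene" or "side" or "wrist"; returns a dict with "frame" (480x640x3 uint8, blue, green, red), "fx", "fy", "cx", "cy" (pixels), "R" (3x3) and "t" (3): a world point X has camera coordinates R X + t; the wrist camera has in their place "hand_eye" (4x4, takes a point from camera to tool coordinates, whose origin is the TCP and whose axes are the flange's). Camera axes: x right, y down, z forward; pixel columns grow to the right and rows downward; lengths in m; the calibration is good to about 2 mm. The wrist camera is an equidistant fisheye: a pixel r from the principal point sees the ray r / f radians off the axis. A picture is of the moment at which its call begins: read the wrist's pose just before it. There is no depth.
- ctrl.finish_job(): hands the job in, once; it reports no verdict.
Trained networks look in a picture, given as the dict that the camera call returned (one of the last four; its "shot" number tells which), for a name from the list of things; names that differ only in an ending like _2 or _b are one class to them, and where a whole thing is asked for, a point or a joint stands for the part that bears it (a point fixed in the world has none). Each returns a list of dicts, best first, with "p" (0 to 1); they miss things now and then, are a little off and sometimes report something else, mostly with a low value. They report only what shows in the picture. A call takes as long as a camera call.
- ctrl.trace(picture, name): "mask" (480x640 bool, what is visible of it) and "rect" ([left, top, width, height] as shares, 0 to 1, of the picture: columns of its width, rows of its height, round what is visible of it).
- ctrl.mark_of(picture, name): "position" ([column, row] as shares, 0 to 1, of the picture: columns of its width, rows of its height: a listed point, or the origin of a listed thing).
The state is a dict: "t": time; "q": joint angles; "dq": joint speeds; "effort": joint torques, N m; "tool_pos": TCP position; "tool_rot": TCP orientation; "contact_force": force on the tool from outside, world axes, zero at the start; "wrist_torque": the same for the moment, N m; "opening": finger opening in m.
Only numpy, scipy, OpenCV 4.12 (cv2) and the standard library are available. Lean on these libraries where they do the work, as an engineer would, in place of code of your own. Each camera call takes 0.05 s, during which the arm holds its last target.

## Working session

There is one attempt and no reset: what is moved stays moved. The work goes in short steps, Python scripts to look and compute and a tool call to move; the robot and the scene stay as the last step left them, time stands still between calls to the robot, and variables do not carry over. Pictures are saved under pics/ and viewed, and the job is handed in when it is done.

Besides the shell and the picture viewer there is one more tool, called by a JSON object that holds its "op" and its "data", one argument or row to a line. carry_out: Moves the arm, as the interface text tells. Shift numbers are shares of 0.025 m and turn numbers shares of 0.1 rad, none past 1 either way. Its arguments: {"type":"object","properties":{"series":{"type":"array"},"grip_force":{"type":"number"}},"required":["series"]}

```bash
ls; mkdir -p pics
cat > h.py <<'E'
import numpy as np, cv2
from scipy.spatial.transform import Rotation as Rn
from station import ctrl
def save(im,name): cv2.imwrite('pics/'+name+'.png',im['frame'])
def ray(im,uv,obs=None):
    """world origin, dir. uv px"""
    u=(uv[0]-im['cx'])/im['fx']; v=(uv[1]-im['cy'])/im['fy']
    if 'hand_eye' in im:
        th=np.hypot(u,v); s=np.sin(th)/th if th>1e-9 else 1
        d=np.array([u*s,v*s,np.cos(th)])
        H=im['hand_eye']; H=np.array(H); Rt=Rn.from_rotvec(obs['tool_rot']).as_matrix()
        return Rt@H[:3,3]+np.array(obs['tool_pos']), Rt@H[:3,:3]@d
    R=np.array(im['R']);t=np.array(im['t'])
    return -R.T@t, R.T@(np.array([u,v,1])/np.linalg.norm([u,v,1]))
def proj(im,X,obs=None):
    X=np.array(X,float)
    if 'hand_eye' in im:
        H=np.array(im['hand_eye']);Rt=Rn.from_rotvec(obs['tool_rot']).as_matrix()
        p=Rt.T@(X-np.array(obs['tool_pos'])); p=H[:3,:3].T@(p-H[:3,3])
        r=np.hypot(p[0],p[1]);th=np.arctan2(r,p[2]);k=th/r if r>1e-9 else 1
        return np.array([im['cx']+im['fx']*p[0]*k,im['cy']+im['fy']*p[1]*k])
    p=np.array(im['R'])@X+np.array(im['t'])
    return np.array([im['cx']+im['fx']*p[0]/p[2],im['cy']+im['fy']*p[1]/p[2]])
def tri(rays):
    A=np.zeros((3,3));b=np.zeros(3)
    for o,d in rays:
        d=d/np.linalg.norm(d);P=np.eye(3)-np.outer(d,d);A+=P;b+=P@o
    X=np.linalg.solve(A,b)
    return X,[np.linalg.norm((np.eye(3)-np.outer(d,d)/(d@d))@(X-o)) for o,d in rays]
def atz(r,z): o,d=r; return o+d*(z-o[2])/d[2]
E
cat > a.py <<'E'
from h import *
obs=ctrl.get_obs(); print({k:np.round(v,3) for k,v in obs.items()}, ctrl.pinch_z)
R={}
for c in ['scene','side','wrist']:
    im=ctrl.get_image(c); save(im,c+'0')
    for n in ['feeder','station','pivot','lever_grip','spacer_mid','dark_jar','channel']:
        for m in ctrl.mark_of(im,n)[:2]:
            uv=np.array(m['position'])*[640,480]; 
            print(c,n,round(m['p'],2),uv.round(1))
            if m['p']>.4: R.setdefault(n,[]).append((c,ray(im,uv,obs)));
            
for n,v in R.items():
    d={}
    for c,r in v: d.setdefault(c,r)
    if len(d)>1:
        X,e=tri(list(d.values())); print(n,list(d),X.round(4),np.round(e,4))
    for c,r in d.items(): print('   z0',n,c,atz(r,0).round(3))
print(im['hand_eye'],im['fx'])
E
python3 a.py
```

```text
pics
{'t': np.float64(0.0), 'q': array([-0.119,  0.053,  1.614, -0.   ,  1.476, -0.119]), 'dq': array([ 0.   , -0.   ,  0.   ,  0.001, -0.   ,  0.001]), 'effort': array([ 0.0000e+00, -3.9367e+01, -3.7018e+01, -0.0000e+00,  7.0000e-03,
       -0.0000e+00]), 'tool_pos': array([0.624, 0.   , 0.23 ]), 'tool_rot': array([-2.22e+00, -2.22e+00,  2.00e-03]), 'contact_force': array([ 0.345, -0.136,  0.392]), 'wrist_torque': array([-0.031, -0.006, -0.022]), 'opening': np.float64(0.085)} 0.0187
scene feeder 0.84 [281.8 222.1]
scene station 0.69 [307.3 234.7]
scene pivot 0.62 [292.1 160. ]
scene lever_grip 0.74 [206.4 164.9]
scene spacer_mid 0.4 [279.1 207.5]
scene dark_jar 0.65 [404.3 375.6]
scene channel 0.72 [253.3 338.8]
side feeder 0.58 [264.  328.9]
side station 0.82 [281.5 289.5]
side station 0.74 [263.5 379.5]
side pivot 0.98 [189.4 312.5]
side lever_grip 0.57 [262.9 383.7]
side dark_jar 0.84 [366.  202.8]
side channel 0.83 [404.4 286.1]
wrist feeder 0.62 [283.7 139.6]
wrist station 0.8 [283.9 232.2]
wrist pivot 0.93 [391.1  43.7]
wrist channel 0.57 [123.5 313.5]
feeder ['scene', 'side',
[... 681 characters left out ...]
 ]
   z0 lever_grip side [0.536 0.171 0.   ]
dark_jar ['scene', 'side'] [ 0.5203 -0.3651  0.0047] [0.0006 0.0006]
   z0 dark_jar scene [ 0.522 -0.363  0.   ]
   z0 dark_jar side [ 0.522 -0.372  0.   ]
channel ['scene', 'side', 'wrist'] [ 0.3695 -0.1409 -0.0025] [0.0017 0.003  0.002 ]
   z0 channel scene [ 0.367 -0.143  0.   ]
   z0 channel side [ 0.372 -0.137 -0.   ]
   z0 channel wrist [ 0.369 -0.141  0.   ]
[[-1.03145954e-04 -9.51477899e-01 -3.07717073e-01  7.73600777e-02]
 [ 9.99999994e-01 -9.22749508e-05 -4.98782111e-05 -5.23089205e-04]
 [ 1.90634377e-05 -3.07717076e-01  9.51477903e-01 -1.41318391e-01]
 [ 0.00000000e+00  0.00000000e+00  0.00000000e+00  1.00000000e+00]] 371.64829954431775
```

View images.

```bash
cat > f.py <<'E'
import numpy as np
from scipy.optimize import least_squares
F=np.array([[0,0],[-85,0],[82,-90],[165,81]])/1000
W=np.array([[.5846,.0641],[.586,-.021],[.6761,.1416],[.5072,.2284]])
def f(p):
    c,s=np.cos(p[2]),np.sin(p[2]); return (F@np.array([[c,s],[-s,c]])+p[:2]-W).ravel()
r=least_squares(f,[.585,.064,1.57]); print(r.x.round(4),r.fun.round(4))
E
python3 f.py
```

```text
[0.5857 0.0628 1.5571] [ 0.0011 -0.0013 -0.0015 -0.0012  0.0007  0.002  -0.0003  0.0005]
```

View pics/scene0.png

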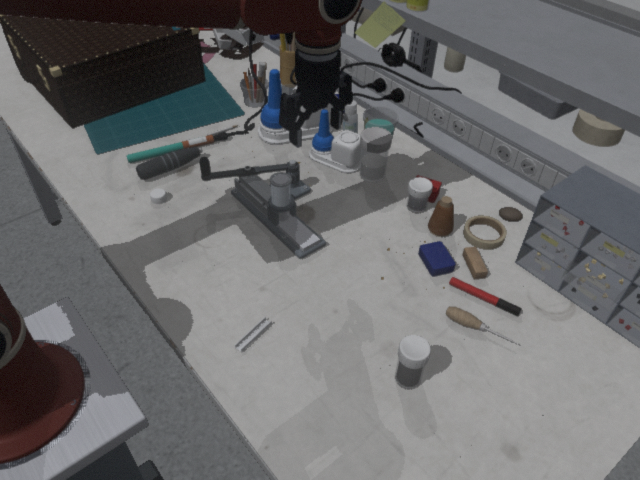

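View pics/side0.png

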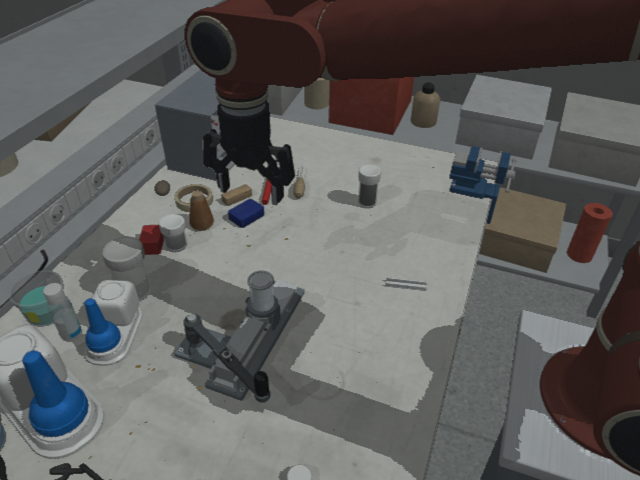

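View pics/wrist0.png

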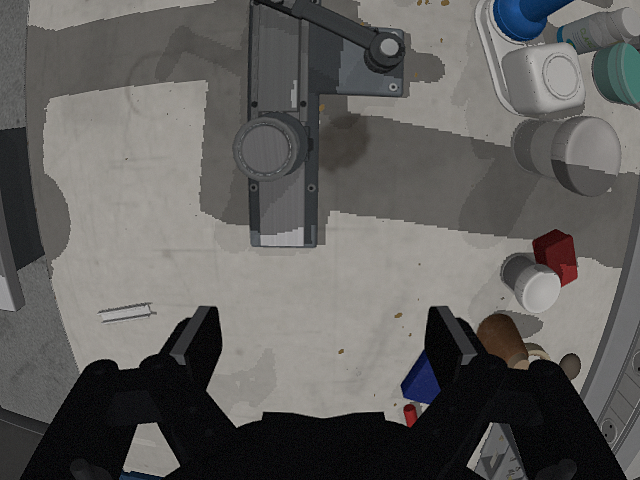

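{"op": "carry_out", "data": {
  "series": [
    [-0.29,0.57,0,0,0,0.98,1],
    [-0.29,0.57,0,0,0,0.98,1],
    [-0.29,0.57,0,0,0,0.98,1],
    [-0.29,0.57,0,0,0,0.98,1],
    [-0.29,0.57,0,0,0,0.98,1],
    [-0.29,0.57,0,0,0,0.98,1],
    [-0.29,0.57,0,0,0,0.98,1],
    [-0.29,0.57,0,0,0,0.98,1],
    [-0.29,0.57,0,0,0,0.98,1],
    [-0.29,0.57,0,0,0,0.98,1],
    [-0.29,0.57,0,0,0,0.98,1],
    [-0.29,0.57,0,0,0,0.98,1]
  ]
}}

```text
t: 2.4
tool_pos: [0.5377, 0.1716, 0.2314]
tool_rot: [0.61, 3.082, 0.0]
contact_force: [0.9, 0.5, -1.1]
opening: 0.0854
```

{"op": "carry_out", "data": {
  "series": [
    [-0.29,0.57,0,0,0,0.98,1],
    [-0.29,0.57,0,0,0,0.98,1],
    [-0.29,0.57,0,0,0,0.98,1],
    [-0.29,0.57,0,0,0,0.98,1],
    [0,0,0,0,0,0,1]
  ]
}}

```text
t: 2.9
tool_pos: [0.5083, 0.2292, 0.2314]
tool_rot: [0.001, 3.142, 0.001]
contact_force: [-0.5, -0.3, 0.1]
opening: 0.0856
```

```bash
cat > b.py <<'E'
from h import *
obs=ctrl.get_obs(); print({k:np.round(v,3) for k,v in obs.items() if k in('t','q','tool_pos','tool_rot','contact_force')})
R={}
for c in ['wrist','scene','side']:
    im=ctrl.get_image(c); save(im,c+'1')
    for n in ['pivot','lever_grip']:
        for m in ctrl.mark_of(im,n)[:1]:
            uv=np.array(m['position'])*[640,480]
            print(c,n,round(m['p'],2),uv.round(1),atz(ray(im,uv,obs),.095).round(4))
    print(proj(im,[.507,.229,.095],obs))
E
python3 b.py
```

```text
{'t': np.float64(2.9), 'q': array([ 0.29 , -0.108,  1.77 ,  0.   ,  1.479, -1.28 ]), 'tool_pos': array([0.508, 0.229, 0.231]), 'tool_rot': array([1.000e-03, 3.142e+00, 1.000e-03]), 'contact_force': array([-0.498, -0.321,  0.091])}
wrist pivot 0.76 [238.5 384.7] [0.6668 0.1453 0.095 ]
wrist lever_grip 0.64 [324.5 227.2] [0.5082 0.2289 0.095 ]
[324.5980732 225.6865852]
scene pivot 0.7 [291.6 159.5] [0.6666 0.1329 0.095 ]
scene lever_grip 0.92 [204.5 167.2] [0.5043 0.2262 0.095 ]
[204.86260691 166.08312898]
side pivot 0.68 [185.7 312.5] [0.6797 0.1491 0.095 ]
side lever_grip 0.88 [265.4 381.9] [0.5017 0.225  0.095 ]
[260.94448486 382.92103472]
```

View pics/wrist1.png

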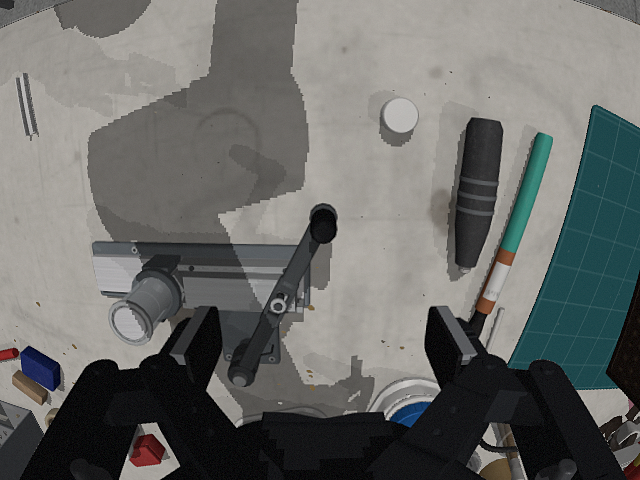

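{"op": "carry_out", "data": {
  "series": [
    [0,0,-1,0,0,0,1],
    [0,0,-1,0,0,0,1],
    [0,0,-1,0,0,0,0.8],
    [0,0,-1,0,0,0,0.7],
    [0,0,-1,0,0,0,0.6],
    [0,0,-1,0,0,0,0.5],
    [0,0,0,0,0,0,0.4],
    [0,0,0,0,0,0,0.1],
    [0,0,0,0,0,0,0],
    [0,0,0,0,0,0,0]
  ],
  "grip_force": 40
}}

```text
t: 4.35
tool_pos: [0.5087, 0.2283, 0.0814]
tool_rot: [-0.004, -3.141, -0.001]
contact_force: [-1.7, 2.9, -6.6]
opening: 0.0198
```

```bash
python3 -c "
import numpy as np
a0=np.radians(153.3);th=np.linspace(0,.91,19)
p=.19*np.c_[np.cos(a0+th),np.sin(a0+th)]
print((np.diff(p,axis=0)/.025).round(2).tolist(), p[-1]-p[0])"
```

```text
[[-0.16, -0.35], [-0.15, -0.36], [-0.13, -0.36], [-0.11, -0.37], [-0.09, -0.37], [-0.07, -0.38], [-0.05, -0.38], [-0.03, -0.38], [-0.01, -0.38], [0.01, -0.38], [0.02, -0.38], [0.04, -0.38], [0.06, -0.38], [0.08, -0.38], [0.1, -0.37], [0.12, -0.36], [0.14, -0.36], [0.16, -0.35]] [-0.0018374  -0.16698557]
```

{"op": "carry_out", "data": {
  "series": [
    [-0.16,-0.35,0,0,0,0,0],
    [-0.15,-0.36,0,0,0,0,0],
    [-0.13,-0.36,0,0,0,0,0],
    [-0.11,-0.37,0,0,0,0,0],
    [-0.09,-0.37,0,0,0,0,0],
    [-0.07,-0.38,0,0,0,0,0],
    [-0.05,-0.38,0,0,0,0,0],
    [-0.03,-0.38,0,0,0,0,0],
    [-0.01,-0.38,0,0,0,0,0]
  ]
}}

```text
t: 5.25
tool_pos: [0.4854, 0.1466, 0.0814]
tool_rot: [-0.001, -3.133, -0.006]
contact_force: [-10.3, 8.9, 1.5]
opening: 0.0196
```

{"op": "carry_out", "data": {
  "series": [
    [-0.05,-0.38,0,0,0,0,0],
    [-0.03,-0.38,0,0,0,0,0],
    [0.04,-0.38,0,0,0,0,0],
    [0.06,-0.38,0,0,0,0,0],
    [0.08,-0.38,0,0,0,0,0],
    [0.1,-0.37,0,0,0,0,0],
    [0.12,-0.36,0,0,0,0,0]
  ]
}}

```text
t: 5.95
tool_pos: [0.4947, 0.0805, 0.0815]
tool_rot: [-0.002, -3.136, -0.006]
contact_force: [-7.8, 8.2, -1.1]
opening: 0.0196
```

{"op": "carry_out", "data": {
  "series": [
    [0.12,-0.36,0,0,0,0,0],
    [0.1,-0.32,0,0,0,0,0],
    [0.0,0.0,0,0,0,0,0]
  ]
}}

```text
t: 6.25
tool_pos: [0.5011, 0.0631, 0.0815]
tool_rot: [-0.003, -3.138, -0.005]
contact_force: [-5.1, 7.5, -3.1]
opening: 0.0196
```

```bash
cat > c.py <<'E'
from h import *
obs=ctrl.get_obs(); print({k:np.round(v,3) for k,v in obs.items() if k in('t','q','tool_pos','tool_rot','contact_force')})
p=np.array(obs['tool_pos'][:2])-[.6760,.1433]; print(np.hypot(*p),np.degrees(np.arctan2(p[1],p[0]))%360)
R=[]
for c in ['scene','side']:
    im=ctrl.get_image(c); save(im,c+'2')
    for n in ['spacer_mid']:
        for m in ctrl.mark_of(im,n)[:3]:
            uv=np.array(m['position'])*[640,480]
            print(c,n,round(m['p'],2),uv.round(1),atz(ray(im,uv,obs),.041).round(4))
    print(proj(im,[.5845,-.022,.041],obs))
    cv2.imwrite(f'pics/{c}2c.png',cv2.resize(im['frame'][130:430,150:400],None,fx=2.4,fy=2,interpolation=2))
E
python3 c.py
```

```text
{'t': np.float64(6.25), 'q': array([-0.024, -0.09 ,  2.015,  0.003,  1.219, -1.594]), 'tool_pos': array([0.501, 0.063, 0.081]), 'tool_rot': array([-3.000e-03, -3.138e+00, -5.000e-03]), 'contact_force': array([-5.136,  7.485, -3.08 ])}
0.19238795413791931 204.64699517652826
scene spacer_mid 0.61 [306.1 230.8] [ 0.5867 -0.0178  0.041 ]
[306.55446486 232.3586935 ]
side spacer_mid 0.46 [282.4 282.4] [ 0.583  -0.0212  0.041 ]
[281.7927685  281.90789091]
```

View pics/side2c.png

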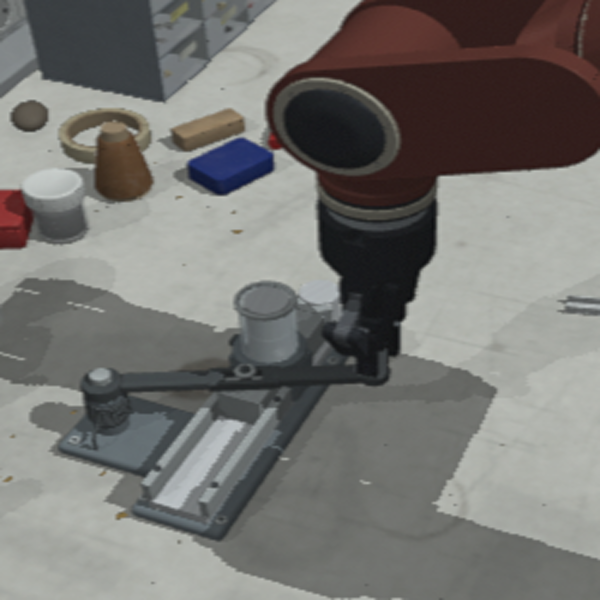

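View pics/scene2c.png

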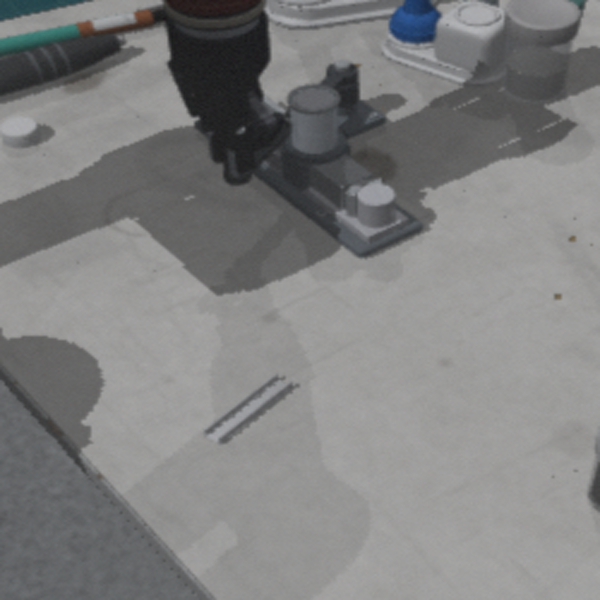

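{"op": "carry_out", "data": {
  "series": [
    [0.08,-0.16,0,0,0,0,0],
    [0.0,-0.1,0,0,0,0,0],
    [0.0,0.0,0,0,0,0,0]
  ]
}}

```text
t: 6.75
tool_pos: [0.5014, 0.062, 0.0814]
tool_rot: [-0.003, -3.134, -0.023]
contact_force: [-10.1, 27.0, 0.8]
opening: 0.0194
```

{"op": "carry_out", "data": {
  "series": [
    [-0.08,0.26,0,0,0,0,0],
    [-0.12,0.34,0,0,0,0,0],
    [-0.12,0.34,0,0,0,0,0],
    [-0.12,0.36,0,0,0,0,0],
    [-0.1,0.37,0,0,0,0,0],
    [-0.08,0.38,0,0,0,0,0],
    [-0.06,0.38,0,0,0,0,0],
    [-0.04,0.38,0,0,0,0,0],
    [0.0,0.38,0,0,0,0,0],
    [0.03,0.38,0,0,0,0,0]
  ]
}}

```text
t: 7.75
tool_pos: [0.4869, 0.1456, 0.0815]
tool_rot: [-0.004, -3.14, -0.0]
contact_force: [-6.8, 0.2, -1.0]
opening: 0.0197
```

{"op": "carry_out", "data": {
  "series": [
    [0.03,0.38,0,0,0,0,0],
    [0.05,0.38,0,0,0,0,0],
    [0.07,0.38,0,0,0,0,0],
    [0.09,0.37,0,0,0,0,0],
    [0.11,0.37,0,0,0,0,0],
    [0.13,0.36,0,0,0,0,0],
    [0.15,0.36,0,0,0,0,0],
    [0.16,0.35,0,0,0,0,0],
    [0.05,0.2,0,0,0,0,0],
    [0.03,0.18,0,0,0,0,0],
    [0,0,0,0,0,0,0]
  ]
}}

```text
t: 8.85
tool_pos: [0.5106, 0.228, 0.0816]
tool_rot: [0.004, 3.138, -0.001]
contact_force: [5.8, -1.4, -6.5]
opening: 0.0197
```

{"op": "carry_out", "data": {
  "series": [
    [-0.05,0.06,0,0,0,0,0],
    [0,0.06,0,0,0,0,0],
    [0,0,0,0,0,0,0]
  ]
}}

```text
t: 9.15
tool_pos: [0.5112, 0.2294, 0.0817]
tool_rot: [0.004, 3.133, -0.004]
contact_force: [12.0, -5.9, -12.1]
opening: 0.0194
```

{"op": "carry_out", "data": {
  "series": [
    [0,-0.1,0,0,0,0,0.2],
    [0,0,0,0,0,0,0.5],
    [0,0,0,0,0,0,0.7],
    [0,0,0.3,0,0,0,0.8],
    [0,0,0.7,0,0,0,1],
    [0,0,1,0,0,0,1],
    [0,0,1,0,0,0,1],
    [0,0,1,0,0,0,1],
    [0,0,1,0,0,0,1],
    [-0.5,-0.5,1,0,0,0,1]
  ]
}}

```text
t: 10.15
tool_pos: [0.4958, 0.2168, 0.2338]
tool_rot: [0.002, 3.14, 0.002]
contact_force: [0.0, -0.4, -0.3]
opening: 0.0855
```

```bash
cat > d.py <<'E'
from h import *
obs=ctrl.get_obs(); print({k:np.round(v,3) for k,v in obs.items() if k in('t','q','tool_pos','tool_rot','contact_force')})
R=[]
for c in ['scene','side','wrist']:
    im=ctrl.get_image(c); save(im,c+'3')
    for n in ['spacer_mid','lever_grip']:
        for m in ctrl.mark_of(im,n)[:2]:
            uv=np.array(m['position'])*[640,480]
            print(c,n,round(m['p'],2),uv.round(1),atz(ray(im,uv,obs),.041 if n[0]=='s' else .095).round(4))
    u,v=proj(im,[.5845,-.022,.041],obs).astype(int); print(u,v)
    if c!='wrist':
        print('cam',-np.array(im['R']).T@np.array(im['t']))
    f=im['frame'][max(v-40,0):v+40,max(u-40,0):u+40]
    if f.size: cv2.imwrite(f'pics/{c}3c.png',cv2.resize(f,None,fx=6,fy=6,interpolation=2))
E
python3 d.py; ls pics; cd pics; python3 -c "
import cv2,numpy as np
cv2.imwrite('m3.png',cv2.resize(np.hstack([cv2.imread('scene3c.png'),cv2.imread('side3c.png')]),(800,400)))"
```

```text
{'t': np.float64(10.15), 'q': array([ 0.274, -0.152,  1.806,  0.   ,  1.485, -1.295]), 'tool_pos': array([0.496, 0.217, 0.234]), 'tool_rot': array([2.00e-03, 3.14e+00, 2.00e-03]), 'contact_force': array([ 0.016, -0.392, -0.261])}
scene spacer_mid 0.69 [306.1 233.4] [ 0.5819 -0.0239  0.041 ]
scene lever_grip 0.74 [204.  164.3] [0.5088 0.2356 0.095 ]
306 232
cam [ 0.07398929 -0.65582768  0.82087811]
side lever_grip 0.57 [262.6 383. ] [0.5047 0.2283 0.095 ]
281 281
cam [0.26883629 0.65066811 0.78137008]
wrist spacer_mid 0.96 [108.4 291.2] [ 0.5853 -0.0273  0.041 ]
wrist lever_grip 0.82 [339.  242.3] [0.5091 0.2282 0.095 ]
112 290
scene0.png
scene1.png
scene2.png
scene2c.png
scene3.png
scene3c.png
side0.png
side1.png
side2.png
side2c.png
side3.png
side3c.png
wrist0.png
wrist1.png
wrist3.png
wrist3c.png
```

View pics/m3.png

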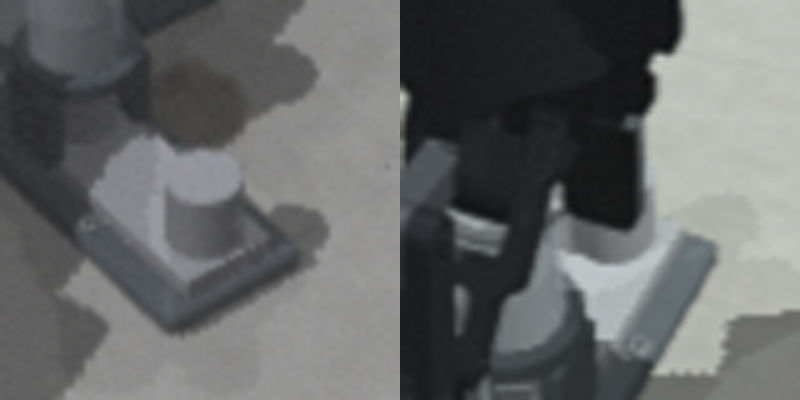

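View pics/wrist3.png

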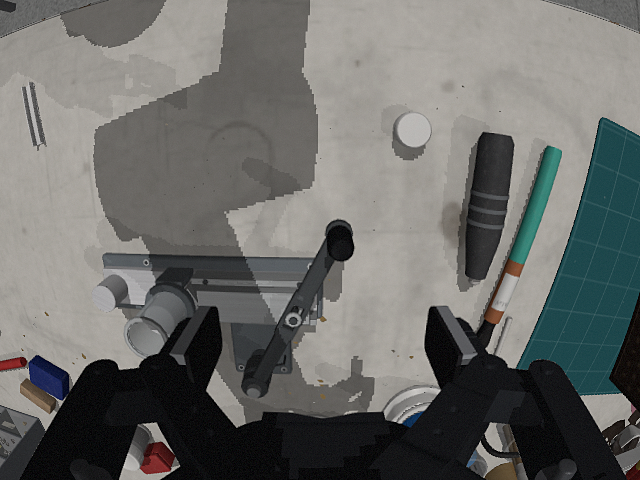

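```bash
python3 -c "
import cv2
f=cv2.imread('pics/wrist3.png')[255:335,70:150]
cv2.imwrite('pics/w3z.png',cv2.resize(f,None,fx=7,fy=7,interpolation=2))"
```

```text
(no output)
```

View pics/w3z.png

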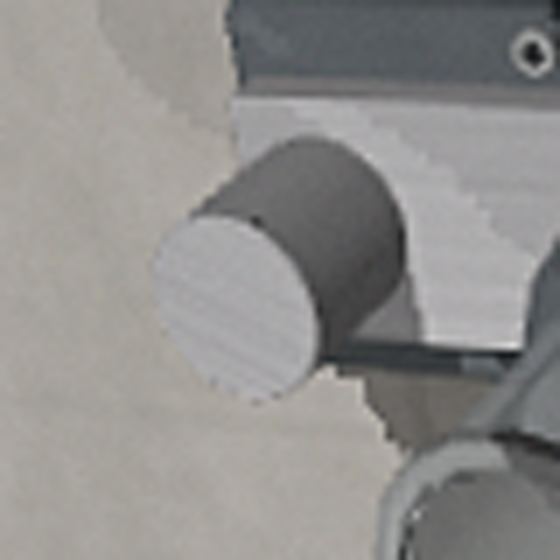

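```bash
cat > k.py <<'E'
import numpy as np
from scipy.spatial.transform import Rotation as R
def dec(Rf,q1,q23):
    M=(R.from_euler('Z',q1)*R.from_euler('Y',q23)).inv()*Rf*R.from_euler('Z',-np.pi/2)
    a,b,c=M.as_euler('ZYZ'); 
    w=lambda x:(x+np.pi)%(2*np.pi)-np.pi
    return [np.round([w(a),b,w(c)],2), np.round([w(a+np.pi),-b,w(c+np.pi)],2)]
if __name__=='__main__':
    print(dec(R.from_rotvec([0.001,3.142,.001]),.29,1.662))
    for az in (90,45,0,-45,-90):
      d=np.array([np.cos(np.radians(az)),np.sin(np.radians(az)),0])
      for s in (1,-1):
        x=np.array([0,0,s]);y=np.cross(d,x)
        print(az,s,dec(R.from_matrix(np.c_[x,y,d]),0,1.8)[0])
E
python3 k.py
```

```text
[array([ 0.  ,  1.48, -1.28]), array([-3.14, -1.48,  1.86])]
90 1 [ 1.57  1.57 -0.23]
90 -1 [1.57 1.57 2.91]
45 1 [ 1.79  0.81 -0.32]
45 -1 [1.79 0.81 2.82]
0 1 [-3.14  0.23 -1.57]
0 -1 [-3.14  0.23  1.57]
-45 1 [-1.79  0.81 -2.82]
-45 -1 [-1.79  0.81  0.32]
-90 1 [-1.57  1.57 -2.91]
-90 -1 [-1.57  1.57  0.23]
```

{"op": "carry_out", "data": {
  "series": [
    [0.22,-0.31,0,0,0,-0.98,1],
    [0.22,-0.31,0,0,0,-0.98,1],
    [0.22,-0.31,0,0,0,-0.98,1],
    [0.22,-0.31,0,0,0,-0.98,1],
    [0.22,-0.31,0,0,0,-0.98,1],
    [0.22,-0.31,0,0,0,-0.98,1],
    [0.22,-0.31,0,0,0,-0.98,1],
    [0.22,-0.31,0,0,0,-0.98,1],
    [0.22,-0.31,0,0,0,-0.98,1],
    [0.22,-0.31,0,0,0,-0.98,1],
    [0.22,-0.31,0,0,0,-0.98,1],
    [0.22,-0.31,0,0,0,-0.98,1]
  ]
}}

```text
t: 11.8
tool_pos: [0.5612, 0.1228, 0.2301]
tool_rot: [-1.751, -2.607, 0.002]
contact_force: [0.4, 0.1, 0.3]
opening: 0.085
```

{"op": "carry_out", "data": {
  "series": [
    [0.22,-0.31,0,0,0,-0.98,1],
    [0.22,-0.31,0,0,0,-0.98,1],
    [0.22,-0.31,0,0,0,-0.98,1],
    [0.22,-0.31,0,0,0,-0.98,1],
    [0.22,-0.31,0,0,0,-0.98,1],
    [0.22,-0.31,0,0,0,-0.98,1],
    [0.22,-0.31,0,0,0,-0.98,1],
    [0.22,-0.31,0,0,0,-0.98,1],
    [0.22,-0.31,0,0,0,-0.98,1],
    [0.22,-0.31,0,0,0,-0.98,1],
    [0.22,-0.31,0,0,0,-0.98,1],
    [0.22,-0.31,0,0,0,-0.98,1]
  ]
}}

```text
t: 13.0
tool_pos: [0.6272, 0.0298, 0.23]
tool_rot: [-2.903, -1.198, 0.003]
contact_force: [0.9, 0.9, -0.0]
opening: 0.0855
```

{"op": "carry_out", "data": {
  "series": [
    [0.22,-0.31,-0.4,0,0,-0.98,1],
    [0.22,-0.31,-0.4,0,0,-0.98,1],
    [0.22,-0.31,-0.4,0,0,-0.98,1],
    [0.22,-0.31,-0.4,0,0,-0.98,1],
    [0.22,-0.31,-0.4,0,0,-0.98,1],
    [0.22,-0.31,-0.4,0,0,-0.98,1],
    [0.22,-0.31,-0.4,0,0,-0.98,1],
    [0.22,-0.31,-0.4,0,0,-0.98,1],
    [0,0,0,0,0,0,1]
  ]
}}

```text
t: 13.9
tool_pos: [0.6702, -0.0325, 0.148]
tool_rot: [-3.141, -0.003, 0.008]
contact_force: [0.0, -0.7, -0.0]
opening: 0.085
```

```bash
cat > e.py <<'E'
from h import *
obs=ctrl.get_obs(); print({k:np.round(v,3) for k,v in obs.items() if k in('t','q','tool_pos','tool_rot','contact_force')})
im=ctrl.get_image('wrist'); save(im,'wrist4')
for n in ['spacer_mid','station']:
    for m in ctrl.mark_of(im,n)[:3]:
        uv=np.array(m['position'])*[640,480]
        print(n,round(m['p'],2),uv.round(1),atz(ray(im,uv,obs),.041 if n[0:2]=='sp' else .024).round(4))
u,v=proj(im,[.5845,-.024,.041],obs).astype(int); print(u,v)
f=im['frame'][max(v-50,0):v+50,max(u-50,0):u+50]
cv2.imwrite('pics/w4z.png',cv2.resize(f,None,fx=6,fy=6,interpolation=2))
E
python3 e.py
```

```text
{'t': np.float64(13.9), 'q': array([-0.159,  0.222,  1.569, -0.   ,  1.356,  1.41 ]), 'tool_pos': array([ 0.67 , -0.032,  0.148]), 'tool_rot': array([-3.141e+00, -3.000e-03,  8.000e-03]), 'contact_force': array([ 0.043, -0.676, -0.036])}
spacer_mid 0.7 [310.6 338.6] [ 0.5858 -0.0243  0.041 ]
station 0.63 [314.5 331.6] [ 0.5817 -0.027   0.024 ]
310 339
```

View pics/wrist4.png

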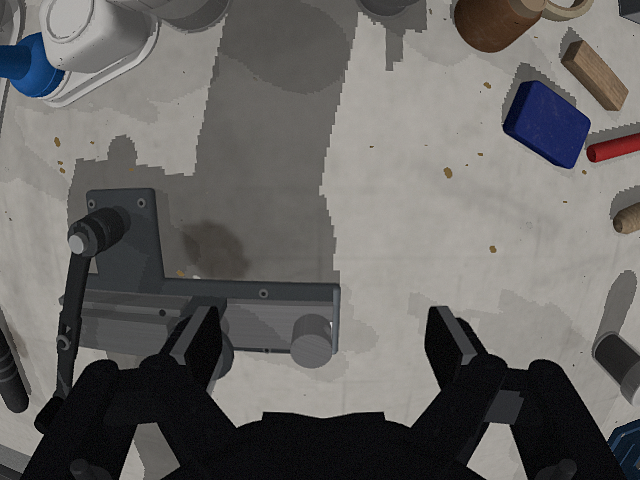

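View pics/w4z.png

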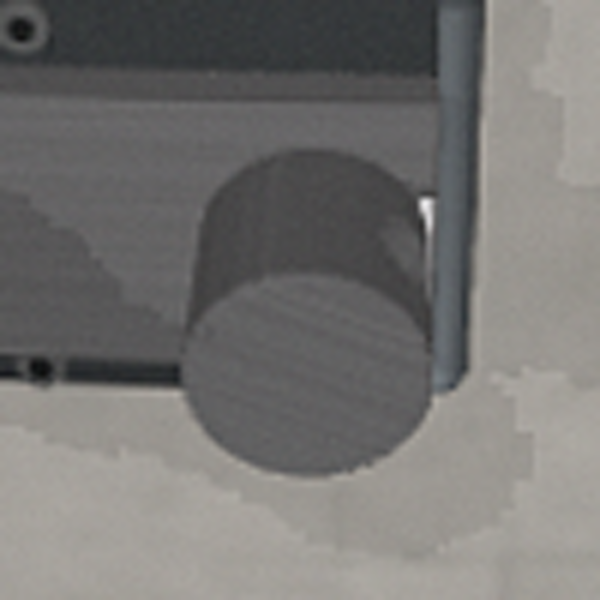

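{"op": "carry_out", "data": {
  "series": [
    [-0.18,-0.2,-0.05,0,0,-0.95,1],
    [-0.18,-0.2,-0.05,0,0,-0.95,1],
    [-0.18,-0.2,-0.05,0,0,-0.95,1],
    [-0.18,-0.2,-0.05,0,0,-0.95,1],
    [-0.18,-0.2,-0.05,0,0,-0.95,1],
    [-0.18,-0.2,-0.05,0,0,-0.95,1],
    [-0.18,-0.2,-0.05,0,0,-0.95,1],
    [-0.18,-0.2,-0.05,0,0,-0.95,1],
    [-0.18,-0.2,-0.05,0,0,-0.95,1],
    [-0.18,-0.2,-0.05,0,0,-0.95,1],
    [-0.18,-0.2,-0.05,0,0,-0.95,1],
    [0,0,0,0,0,0,1]
  ]
}}

```text
t: 15.25
tool_pos: [0.6215, -0.087, 0.1382]
tool_rot: [-2.725, 1.562, -0.001]
contact_force: [0.1, -1.1, 0.8]
opening: 0.0855
```

```bash
sed -i "s/wrist4/wrist5/;s/w4z/w5z/" e.py; python3 e.py
```

```text
{'t': np.float64(15.25), 'q': array([-0.258,  0.131,  1.689,  0.   ,  1.321,  2.354]), 'tool_pos': array([ 0.622, -0.087,  0.138]), 'tool_rot': array([-2.725e+00,  1.562e+00, -1.000e-03]), 'contact_force': array([ 0.142, -1.088,  0.792])}
spacer_mid 0.91 [323.9 332.1] [ 0.5847 -0.0278  0.041 ]
321 335
```

View pics/w5z.png

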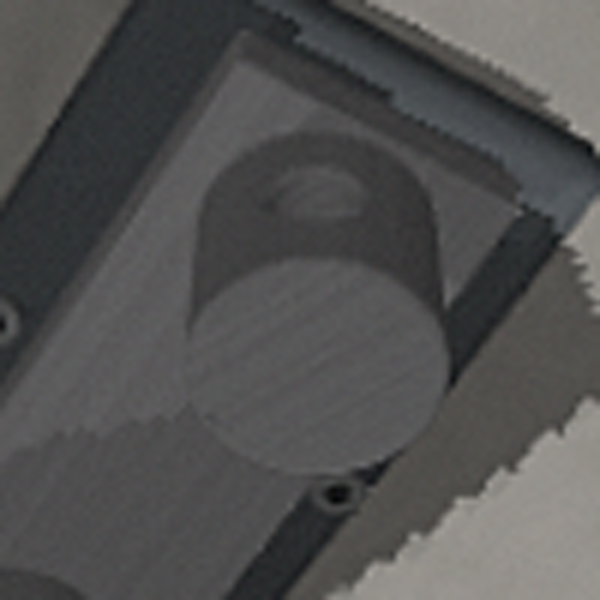

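```bash
cat > g.py <<'E'
from h import *
from scipy.optimize import minimize
obs=ctrl.get_obs()
im=ctrl.get_image('wrist')
ms=ctrl.trace(im,'spacer_mid'); print(len(ms),ms[0]['p'],ms[0]['mask'].sum())
mask=ms[0]['mask'].astype(np.uint8)
a=np.linspace(0,2*np.pi,60)
def cyl(x,y,r=.016,z0=.024,h=.034):
    P=[[x+r*np.cos(t),y+r*np.sin(t),z] for z in(z0,z0+h) for t in a]
    pp=np.array([proj(im,p,obs) for p in P]); return cv2.convexHull(pp.astype(np.float32))
def cost(p):
    m=np.zeros((480*4,640*4),np.uint8); cv2.fillConvexPoly(m,np.round(cyl(*p)*4+1.5).astype(np.int32),1)
    m=cv2.resize(m.astype(np.float32),(640,480),interpolation=cv2.INTER_AREA)
    return np.abs(m-mask).sum()
r=minimize(cost,[.5847,-.026],method='Nelder-Mead',options=dict(initial_simplex=[[.5847,-.026],[.588,-.026],[.5847,-.022]],xatol=1e-4,fatol=1)); print(r.x.round(4),r.fun)
cx,cy=r.x
# hole az by col
for c in ([324,317],[323.7,316.5],[325,317]):
    o,d=ray(im,c,obs)
    A=d[:2]@d[:2];e=o[:2]-[cx,cy];B=e@d[:2];C=e@e-.016**2
    t=(-B-np.sqrt(B*B-A*C))/A; X=o+t*d; print(X.round(4),np.degrees(np.arctan2(X[1]-cy,X[0]-cx)).round(1))
f=im['frame'][282:382,274:374].astype(float); f=np.clip((f-20)*2.2,0,255).astype(np.uint8)
f=cv2.resize(f,None,fx=6,fy=6,interpolation=2)
def pl(P,col): 
    pp=np.array([(proj(im,p,obs)-[274,282]+.5)*6 for p in P]); cv2.polylines(f,[pp.astype(np.int32)],True,col,1)
g=f.copy()
pl([[cx+.016*np.cos(t),cy+.016*np.sin(t),.058] for t in a],(0,255,0))
pl([[cx+.016*np.cos(t),cy+.016*np.sin(t),.024] for t in a],(0,255,0))
import sys
for az,col in ((np.radians(-60),(0,0,255)),):
    h=np.array([np.cos(az),np.sin(az),0]);w=np.array([-h[1],h[0],0])
    pl([np.array([cx,cy,.041])+w*.006*np.cos(t)+np.array([0,0,.006*np.sin(t)])+h*np.sqrt(.016**2-(.006*np.cos(t))**2) for t in a],col)
cv2.imwrite('pics/g5.png',np.hstack([cv2.resize(g,(400,400)),cv2.resize(f,(400,400))]))
E
python3 g.py
```

```text
1 0.73 2112
[ 0.584  -0.0259] 113.4375
[ 0.5922 -0.0396  0.0424] -59.0
[ 0.5924 -0.0395  0.0416] -58.2
[ 0.5916 -0.0399  0.0423] -61.6
```

View pics/g5.png

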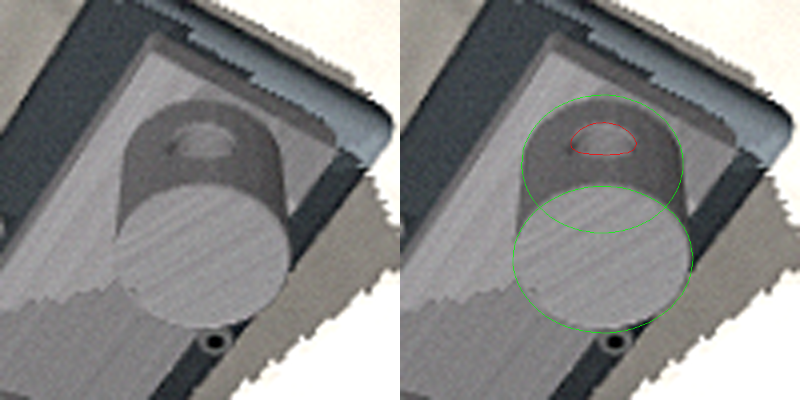

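{"op": "carry_out", "data": {
  "series": [
    [-0.36,0.61,-0.2,0,0,0.05,0.85],
    [-0.36,0.61,-0.4,0,0,0.05,0.75],
    [-0.37,0.61,-0.4,0,0,0.05,0.75],
    [-0.37,0.61,-0.4,0,0,0.05,0.75],
    [0,0,-0.4,0,0,0,0.75],
    [0,0,0,0,0,0,0.75]
  ],
  "grip_force": 50
}}

```text
t: 16.1
tool_pos: [0.5843, -0.0257, 0.0909]
tool_rot: [2.74, -1.534, -0.004]
contact_force: [-0.2, -0.4, -0.7]
opening: 0.0641
```

```bash
sed -i "s/wrist5/wrist6/;s/w5z/w6z/" e.py; python3 e.py
```

```text
{'t': np.float64(16.1), 'q': array([-0.171,  0.087,  1.821, -0.   ,  1.236,  2.421]), 'tool_pos': array([ 0.584, -0.026,  0.091]), 'tool_rot': array([ 2.74 , -1.534, -0.004]), 'contact_force': array([-0.185, -0.402, -0.715])}
318 272
```

View pics/wrist6.png

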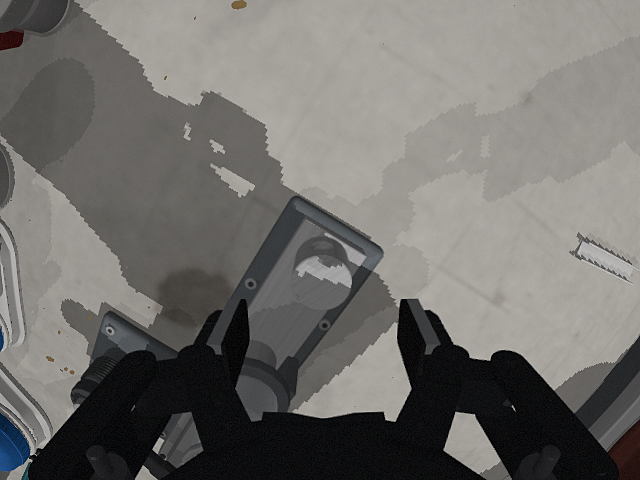

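{"op": "carry_out", "data": {
  "series": [
    [0,0,-0.8,0,0,0,0.75],
    [0,0,-0.8,0,0,0,0.75],
    [0,0,-0.6,0,0,0,0.7],
    [0,0,-0.3,0,0,0,0.6],
    [0,0,0,0,0,0,0.5],
    [0,0,0,0,0,0,0.4],
    [0,0,0,0,0,0,0.2],
    [0,0,0,0,0,0,0.0],
    [0,0,0,0,0,0,0]
  ]
}}

```text
t: 17.15
tool_pos: [0.5861, -0.0262, 0.0312]
tool_rot: [-2.74, 1.536, -0.003]
contact_force: [0.3, 0.9, 2.7]
opening: 0.0303
```

{"op": "carry_out", "data": {
  "series": [
    [0,0,0.4,0,0,0,0],
    [0,0,0.8,0,0,0,0],
    [0,0,1,0,0,0,0],
    [0,0,1,0,0,0,0],
    [0,0,1,0,0,0,0],
    [0,0,1,0,0,0,0],
    [0,0,0,0,0,0,0]
  ]
}}

```text
t: 17.85
tool_pos: [0.5878, -0.0263, 0.1652]
tool_rot: [-2.738, 1.535, -0.013]
contact_force: [0.0, 0.6, -0.9]
opening: 0.0301
```

```bash
cat > i.py <<'E'
from h import *
import sys
tag=sys.argv[1]
obs=ctrl.get_obs(); print({k:np.round(v,3) for k,v in obs.items() if k in('t','q','tool_pos','tool_rot','contact_force','opening')})
print(Rn.from_rotvec(obs['tool_rot']).as_matrix().round(3))
im=ctrl.get_image('wrist'); save(im,tag)
H=np.array(im['hand_eye'])
def pt(p): # tool coords
    q=H[:3,:3].T@(np.array(p)-H[:3,3]); r=np.hypot(q[0],q[1]);th=np.arctan2(r,q[2]); return np.array([im['cx']+im['fx']*q[0]/r*th,im['cy']+im['fy']*q[1]/r*th])
u,v=pt([.016,0,-.019]).astype(int);print(u,v)
f=im['frame'][v-50:v+50,u-50:u+50].astype(float); f=np.clip(f*1.8,0,255).astype(np.uint8)
f=cv2.resize(f,None,fx=6,fy=6,interpolation=2)
cv2.imwrite('pics/'+tag+'z.png',f)
E
python3 i.py wrist7
```

```text
{'t': np.float64(17.85), 'q': array([-0.171,  0.01 ,  1.769,  0.   ,  1.354,  2.422]), 'tool_pos': array([ 0.588, -0.026,  0.165]), 'tool_rot': array([-2.738,  1.535, -0.013]), 'contact_force': array([ 0.014,  0.587, -0.925]), 'opening': np.float64(0.03)}
[[ 0.522 -0.853  0.008]
 [-0.853 -0.522 -0.001]
 [ 0.006 -0.006 -1.   ]]
319 302
```

View pics/wrist7z.png

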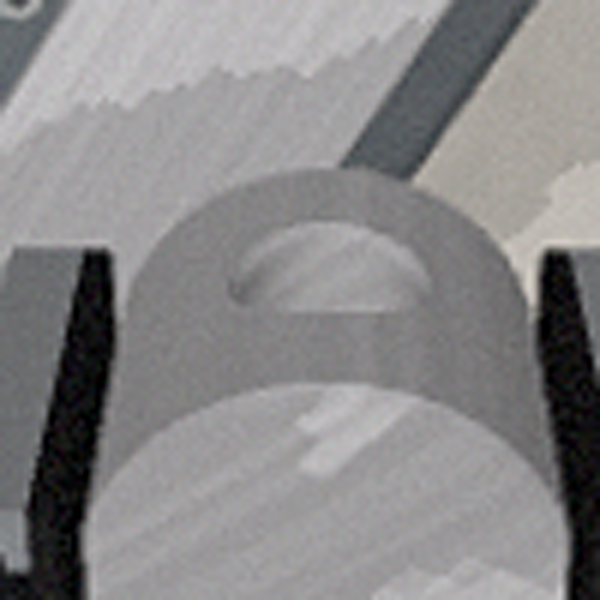

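View pics/wrist7.png

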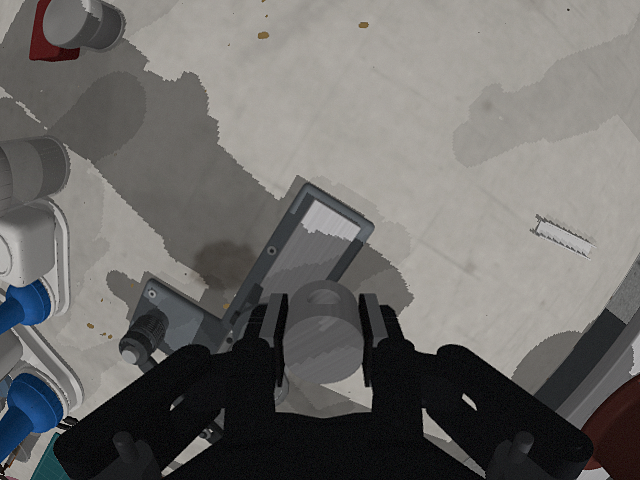

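```bash
cat > j.py <<'E'
from h import *
im=ctrl.get_image('wrist');H=np.array(im['hand_eye'])
F=cv2.imread('pics/wrist7.png')
def pt(p):
    q=H[:3,:3].T@(np.array(p)-H[:3,3]); r=np.hypot(q[0],q[1]);th=np.arctan2(r,q[2]); return (np.array([im['cx']+im['fx']*q[0]/r*th,im['cy']+im['fy']*q[1]/r*th])-[269,252]+.5)*6
a=np.linspace(0,2*np.pi,120)
out=[]
for zc in (-.0135,-.011):
  for dl in (-3,0,3):
    d=np.radians(dl);h=np.array([np.cos(d),np.sin(d),0]);w=np.array([-np.sin(d),np.cos(d),0])
    P=np.array([pt(np.array([0,0,zc])+w*.006*np.cos(t)+np.array([0,0,.006*np.sin(t)])+h*np.sqrt(.016**2-(.006*np.cos(t))**2)) for t in a])
    T=np.array([pt([.016*np.cos(t),.016*np.sin(t),zc-.017]) for t in a])
    B=np.array([pt([.016*np.cos(t),.016*np.sin(t),zc+.017]) for t in a])
    print(zc,dl,'hole L/R',P[:,0].min().round(),P[:,0].max().round(),'rows',P[:,1].min().round(),P[:,1].max().round(),'top L/R',T[:,0].min().round(),T[:,0].max().round(),'toprow',T[:,1].min().round(),'bot row',B[:,1].min().round(),'botLR',B[:,0].min().round(),B[:,0].max().round())
E
python3 j.py
```

```text
-0.0135 -3 hole L/R 202.0 389.0 rows 226.0 311.0 top L/R 42.0 572.0 toprow 398.0 bot row 159.0 botLR 94.0 527.0
-0.0135 0 hole L/R 214.0 401.0 rows 226.0 310.0 top L/R 42.0 572.0 toprow 398.0 bot row 159.0 botLR 94.0 527.0
-0.0135 3 hole L/R 226.0 413.0 rows 226.0 311.0 top L/R 42.0 572.0 toprow 398.0 bot row 159.0 botLR 94.0 527.0
-0.011 -3 hole L/R 204.0 388.0 rows 210.0 292.0 top L/R 46.0 568.0 toprow 377.0 bot row 145.0 botLR 97.0 524.0
-0.011 0 hole L/R 216.0 400.0 rows 210.0 291.0 top L/R 46.0 568.0 toprow 377.0 bot row 145.0 botLR 97.0 524.0
-0.011 3 hole L/R 228.0 412.0 rows 210.0 292.0 top L/R 46.0 568.0 toprow 377.0 bot row 145.0 botLR 97.0 524.0
```

```bash
cat > l.py <<'E'
import cv2,numpy as np
F=cv2.imread('pics/wrist7.png')
f=F[285:335,280:365].astype(float); f=np.clip((f-30)*2,0,255).astype(np.uint8)
cv2.imwrite('pics/l7.png',cv2.resize(f,None,fx=9,fy=9,interpolation=0))
g=cv2.cvtColor(F,cv2.COLOR_BGR2GRAY)
for r in (296,298,300,302,308,312): print(r,g[r,283:365].tolist())
E
python3 l.py
```

```text
296 [2, 13, 8, 0, 39, 84, 92, 92, 90, 83, 72, 70, 72, 71, 70, 74, 71, 74, 73, 74, 73, 74, 74, 69, 73, 71, 78, 82, 74, 70, 73, 74, 80, 78, 83, 87, 89, 90, 89, 86, 87, 86, 89, 88, 91, 90, 93, 88, 88, 88, 86, 82, 85, 86, 89, 86, 77, 64, 67, 70, 68, 68, 66, 68, 67, 65, 67, 62, 66, 65, 56, 93, 105, 106, 109, 85, 38, 5, 7, 14, 7, 39]
298 [11, 15, 11, 6, 26, 79, 95, 89, 76, 69, 69, 71, 70, 70, 71, 72, 75, 72, 72, 73, 74, 73, 73, 71, 66, 72, 69, 67, 63, 68, 74, 77, 82, 83, 88, 83, 83, 84, 87, 88, 87, 90, 92, 90, 89, 89, 87, 88, 86, 85, 83, 80, 79, 77, 79, 79, 80, 76, 64, 68, 69, 69, 66, 68, 66, 67, 63, 65, 62, 60, 62, 56, 76, 103, 112, 75, 12, 2, 15, 5, 7, 16]
300 [8, 9, 12, 0, 14, 75, 95, 80, 67, 71, 72, 73, 69, 72, 73, 73, 71, 73, 74, 72, 73, 73, 73, 72, 60, 66, 58, 63, 69, 72, 77, 82, 81, 78, 78, 82, 86, 91, 89, 90, 90, 88, 89, 87, 88, 86, 86, 85, 84, 86, 86, 80, 79, 79, 75, 71, 71, 73, 65, 67, 67, 68, 67, 72, 68, 67, 66, 65, 62, 61, 62, 56, 54, 95, 111, 76, 19, 2, 13, 5, 6, 5]
302 [7, 13, 17, 0, 21, 75, 88, 68, 69, 73, 70, 72, 70, 74, 70, 73, 73, 71, 74, 72, 71, 74, 73, 73, 75, 66, 61, 6
[... 173 characters left out ...]
, 59, 59, 57, 100, 71, 19, 11, 5, 2, 12, 12]
308 [7, 10, 10, 9, 2, 49, 73, 72, 71, 70, 68, 75, 73, 75, 71, 70, 75, 72, 71, 70, 76, 74, 69, 71, 70, 72, 70, 72, 72, 74, 75, 75, 73, 69, 74, 71, 74, 71, 69, 70, 70, 71, 75, 74, 71, 74, 74, 74, 74, 70, 70, 69, 74, 74, 72, 68, 69, 68, 63, 71, 64, 67, 68, 68, 66, 65, 68, 67, 64, 60, 64, 65, 62, 59, 64, 34, 4, 6, 6, 19, 16, 15]
312 [11, 10, 7, 0, 37, 63, 72, 70, 69, 71, 72, 68, 72, 72, 74, 71, 70, 72, 71, 72, 72, 71, 72, 73, 71, 72, 72, 70, 71, 73, 74, 73, 72, 73, 71, 75, 73, 74, 71, 71, 72, 72, 71, 71, 72, 74, 75, 77, 72, 69, 69, 71, 69, 74, 72, 73, 70, 70, 67, 65, 68, 66, 69, 68, 70, 66, 65, 66, 66, 62, 62, 63, 63, 61, 62, 50, 21, 13, 7, 6, 12, 10]
```

View pics/l7.png

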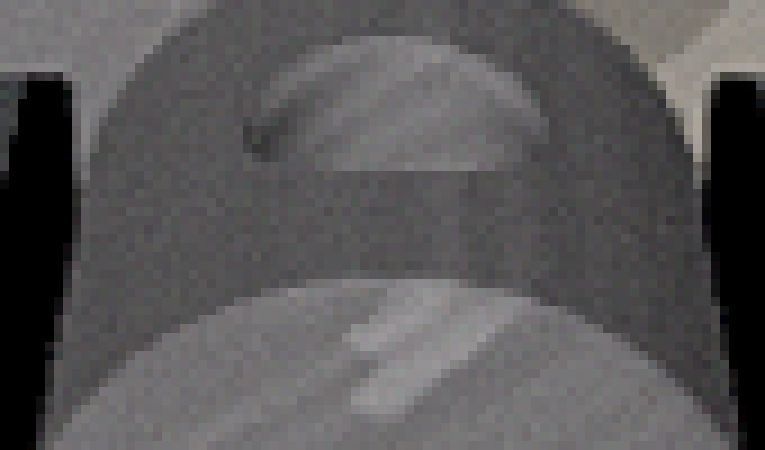

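{"op": "carry_out", "data": {
  "series": [
    [0,0,0.3,1,0,0,0],
    [0,0,0.3,1,0,0,0],
    [0,0,0,0,0,0,0]
  ]
}}

```text
t: 18.25
tool_pos: [0.5845, -0.0277, 0.1733]
tool_rot: [-2.583, 1.454, 0.149]
contact_force: [0.4, 0.7, -1.3]
opening: 0.0304
```

```bash
python3 -c "
from h import *
from k import dec,R
o=ctrl.get_obs();print(o['q'].round(3),o['tool_pos'],dec(R.from_rotvec(o['tool_rot']),o['q'][0],o['q'][1]+o['q'][2]))"
```

```text
[-0.267  0.02   1.755  0.195  1.425  2.295] [ 0.58454413 -0.02766313  0.17329637] [array([0.19, 1.43, 2.3 ]), array([-2.95, -1.43, -0.85])]
```

```bash
cat > m.py <<'E'
import numpy as np
from scipy.optimize import least_squares
from scipy.spatial.transform import Rotation as R
D=[([-.119,.053,1.614,0,1.476,-.119],[.624,0,.2305]),([.29,-.108,1.77,0,1.479,-1.28],[.508,.229,.231]),
([-.024,-.09,2.015,.003,1.219,-1.594],[.501,.063,.081]),([.274,-.152,1.806,0,1.485,-1.295],[.4958,.2168,.2338]),
([-.159,.222,1.569,0,1.356,1.41],[.6702,-.0325,.148]),([-.258,.131,1.689,0,1.321,2.354],[.6215,-.087,.1382]),
([-.171,.087,1.821,0,1.236,2.421],[.5843,-.0257,.0909]),([-.171,.010,1.769,0,1.354,2.422],[.5878,-.0263,.1652]),
([-.267,.02,1.755,.195,1.425,2.295],[.5845,-.0277,.1733])]
def fk(q,p):
    d1,a1,L2,e3,L4,L6,off=p
    R1=R.from_euler('Z',q[0]);R2=R1*R.from_euler('Y',q[1]);R3=R2*R.from_euler('Y',q[2])
    R6=R3*R.from_euler('Z',q[3])*R.from_euler('Y',q[4])
    w=R1.apply([a1,off,d1])+R2.apply([0,0,L2])+R3.apply([e3,0,L4])
    return w+R6.apply([0,0,L6]),w,R6*R.from_euler('Z',q[5])*R.from_euler('Z',np.pi/2)
r=least_squares(lambda p:np.concatenate([fk(q,p)[0]-x for q,x in D]+[.003*(p-P0)]),P0:=np.array([.3,0,.43,0.,.45,.3,.074]))
P=r.x
if __name__=='__main__':
    print(P.round(3),np.abs(r.fun[:27]).max())
    lo=np.array([-3.01,-1.01,.06,-1.02,.09,-3.14]);hi=np.array([3.01,2.22,2.58,4.17,2.62,3.14])
    for az in (90,75,60,40,20):
        d=np.array([np.cos(np.radians(az)),np.sin(np.radians(az)),0]);x=np.array([0,0,1.]);T=R.from_matrix(np.c_[x,np.cross(d,x),d])*R.from_euler('Z',-.021)
        for tcp in ([.58,-.01,.2],[.6,.03,.2]):
            s=least_squares(lambda q:np.concatenate([fk(q,P)[0]-tcp,.3*(T.inv()*fk(q,P)[2]).as_rotvec()]),[-.4,.2,1.7,1.5,1.3,-.2],bounds=(lo,hi))
            print(az,tcp,s.x.round(2),'wrist',fk(s.x,P)[1].round(3),s.cost)
E
python3 m.py
```

```text
[ 0.235 -0.001  0.427  0.095  0.611  0.278  0.074] 0.000580436247224661
90 [0.58, -0.01, 0.2] [-0.58  0.46  1.7   1.22  2.04 -0.69] wrist [ 0.58  -0.288  0.2  ] 2.712629079251752e-21
90 [0.6, 0.03, 0.2] [-0.51  0.46  1.7   1.27  1.99 -0.67] wrist [ 0.6   -0.248  0.2  ] 1.9465320852414292e-21
75 [0.58, -0.01, 0.2] [-0.63  0.33  1.87  1.35  1.86 -0.69] wrist [ 0.508 -0.279  0.2  ] 3.919177941270922e-30
75 [0.6, 0.03, 0.2] [-0.55  0.34  1.87  1.39  1.8  -0.68] wrist [ 0.528 -0.239  0.2  ] 7.162995686362782e-30
60 [0.58, -0.01, 0.2] [-0.66  0.2   2.04  1.48  1.68 -0.7 ] wrist [ 0.441 -0.251  0.2  ] 8.099089138733934e-20
60 [0.6, 0.03, 0.2] [-0.58  0.2   2.05  1.54  1.61 -0.69] wrist [ 0.461 -0.211  0.2  ] 4.336605579938696e-19
40 [0.58, -0.01, 0.2] [-0.66 -0.01  2.27  1.71  1.4  -0.72] wrist [ 0.367 -0.189  0.2  ] 1.2946522371459261e-21
40 [0.6, 0.03, 0.2] [-0.55 -0.    2.26  1.78  1.32 -0.74] wrist [ 0.387 -0.149  0.2  ] 3.303934918485541e-22
20 [0.58, -0.01, 0.2] [-0.54 -0.22  2.46  2.03  1.05 -0.81] wrist [ 0.319 -0.105  0.2  ] 1.6822432521936015e-26
20 [0.6, 0.03, 0.2] [-0.41 -0.19  2.43  2.15  0.97 -0.88] wrist [ 0.339 -0.065  0.2  ] 1.6314550517454356e-17
```

{"op": "carry_out", "data": {
  "series": [
    [0.1,0.1,0.2,-1,0,0,0],
    [0.1,0.1,0.2,-1,0,0,0],
    [0.1,0.1,0.2,0,0,0.97,0],
    [0.1,0.1,0.2,0,0,0.97,0],
    [0.1,0.1,0.2,0,0,0.97,0],
    [0.1,0.1,0.2,0,0,0.97,0],
    [0,0.1,0,0,0,0.97,0],
    [0,0.1,0,0,0,0.97,0],
    [0,0.1,0,0,0,0.97,0],
    [0,0.1,0,0,0,0.97,0],
    [0,0,0,0,0,0.97,0],
    [0,0,0,0,0,0.97,0]
  ]
}}

```text
t: 19.45
tool_pos: [0.5992, -0.0003, 0.2027]
tool_rot: [3.139, -0.075, -0.005]
contact_force: [0.1, -0.0, -0.7]
opening: 0.0301
```

{"op": "carry_out", "data": {
  "series": [
    [0,0,0,0,0,0.97,0],
    [0,0,0,0,0,0.97,0],
    [0,0,0,0,0,0.97,0],
    [0,0,0,0,0,0.97,0],
    [0,0,0,0,0,0.97,0],
    [0,0,0,0,0,0.97,0],
    [0,0,0,0,0,0.97,0],
    [0,0,0,0,0,0.97,0],
    [0,0,0,0,0,0.97,0],
    [0,0,0,0,0,0.97,0],
    [0,0,0,0,0,0.97,0],
    [0,0,0,0,0,0.97,0]
  ]
}}

```text
t: 20.65
tool_pos: [0.5992, -0.0004, 0.2027]
tool_rot: [-2.665, -1.664, 0.005]
contact_force: [0.3, -0.0, -0.5]
opening: 0.0304
```

{"op": "carry_out", "data": {
  "series": [
    [0,0,0,0,0,0.97,0],
    [0,0,0,0,0,0.97,0],
    [0,0,0,0,0,0.97,0],
    [0,0,0,0,0,0.97,0],
    [0,0,0,0,0,0.97,0],
    [0,0,0,0,0,0,0]
  ]
}}

```text
t: 21.25
tool_pos: [0.5993, -0.0004, 0.2029]
tool_rot: [-2.191, -2.249, 0.005]
contact_force: [1.2, -0.6, -1.4]
opening: 0.0304
```

```bash
cat > n.py <<'E'
from h import *
o=ctrl.get_obs();print(o['t'],o['q'].round(3),o['dq'].round(3),o['tool_pos'].round(4),o['contact_force'].round(1),o['opening'])
M=Rn.from_rotvec(o['tool_rot'])
d=np.radians(1.2);h=M.apply([np.cos(d),np.sin(d),0]);z=M.apply([0,0,1])
print('h',h.round(3),'az',np.degrees(np.arctan2(h[1],h[0])),'z',z.round(3), 'pinch',(o['tool_pos']-.0187*z).round(4), 'h off up',np.degrees(np.arccos(h[2])))
E
python3 n.py
```

```text
21.25 [-1.240e-01  1.300e-02  1.701e+00 -1.000e-03  1.430e+00 -1.500e-01] [-0.004 -0.002 -0.005  0.007  0.003  0.063] [ 5.993e-01 -4.000e-04  2.029e-01] [ 1.2 -0.6 -1.4] 0.03041556155783538
h [-0.005  1.    -0.001] az 90.30680090861291 z [-0.003 -0.001 -1.   ] pinch [ 5.993e-01 -4.000e-04  2.216e-01] h off up 90.0627632282094
```

{"op": "carry_out", "data": {
  "series": [
    [0,0.05,0,0.98,0,0,0],
    [0,0.05,0,0.98,0,0,0],
    [0,0.05,0,0.98,0,0,0],
    [0,0.05,0,0.98,0,0,0],
    [0,0.05,0,0.98,0,0,0],
    [0,0.05,0,0.98,0,0,0],
    [0,0.05,0,0.98,0,0,0],
    [0,0.05,0,0.98,0,0,0]
  ]
}}

```text
t: 22.05
tool_pos: [0.5998, 0.0092, 0.204]
tool_rot: [-1.742, -1.782, -0.738]
contact_force: [-0.0, 0.6, -1.7]
opening: 0.0302
```

{"op": "carry_out", "data": {
  "series": [
    [0,0.05,0,0.98,0,0,0],
    [0,0.05,0,0.98,0,0,0],
    [0,0.05,0,0.98,0,0,0],
    [0,0.05,0,0.98,0,0,0],
    [0,0.05,0,0.98,0,0,0],
    [0,0.05,0,0.98,0,0,0],
    [0,0.05,0,0.98,0,0,0],
    [0,0.05,0,0.98,0,0,0],
    [0,0,0,0,0,0,0]
  ]
}}

```text
t: 22.95
tool_pos: [0.5987, 0.0203, 0.2006]
tool_rot: [-1.202, -1.221, -1.219]
contact_force: [-0.1, 0.3, -0.9]
opening: 0.0304
```

```bash
python3 n.py
python3 - <<'E'
from h import *
o=ctrl.get_obs()
for c in ('wrist','scene','side'):
    im=ctrl.get_image(c); save(im,c+'8')
    u,v=proj(im,o['tool_pos']-[0,.015,-.016],o).astype(int);print(c,u,v)
    f=im['frame'][max(0,v-50):v+50,max(0,u-50):u+50]; cv2.imwrite(f'pics/{c}8z.png',cv2.resize(f,(400,400),interpolation=2))
cv2.imwrite('pics/z8.png',np.hstack([cv2.imread('pics/wrist8z.png'),cv2.imread('pics/scene8z.png')]))
E
```

```text
22.95 [-0.522  0.471  1.687  1.261  2.    -0.669] [ 0.002 -0.05  -0.028 -0.027 -0.015 -0.006] [0.5987 0.0203 0.2006] [-0.1  0.3 -0.9] 0.03037482480078482
h [0.006 0.001 1.   ] az 7.916704316542752 z [-0.001  1.    -0.001] pinch [0.5987 0.0016 0.2006] h off up 0.3514143432432079
wrist 324 289
scene 303 152
side 264 214
```

View pics/z8.png

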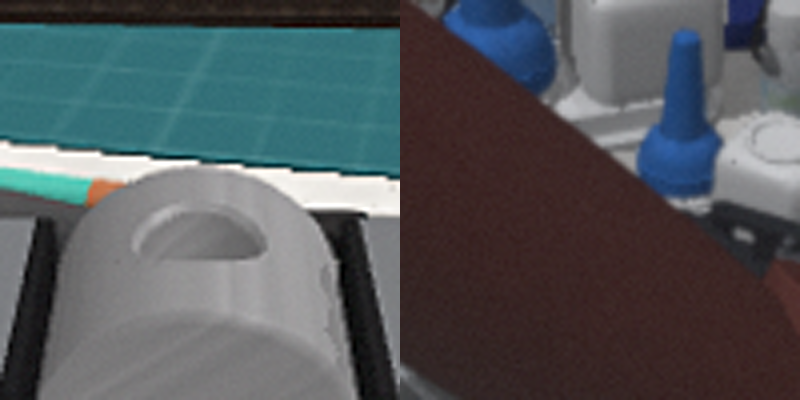

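View pics/side8.png

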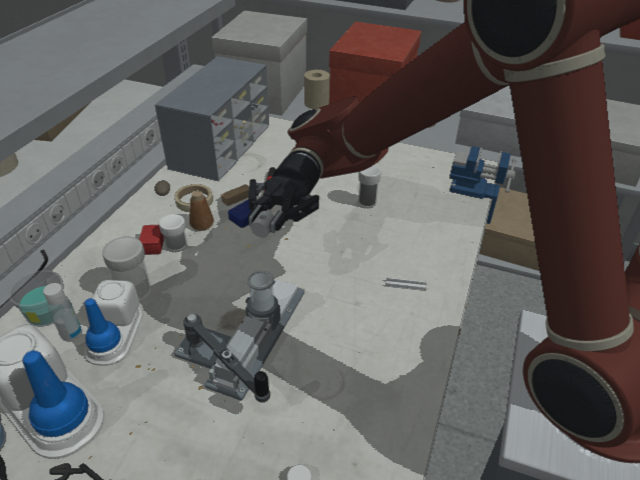

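View pics/scene8.png

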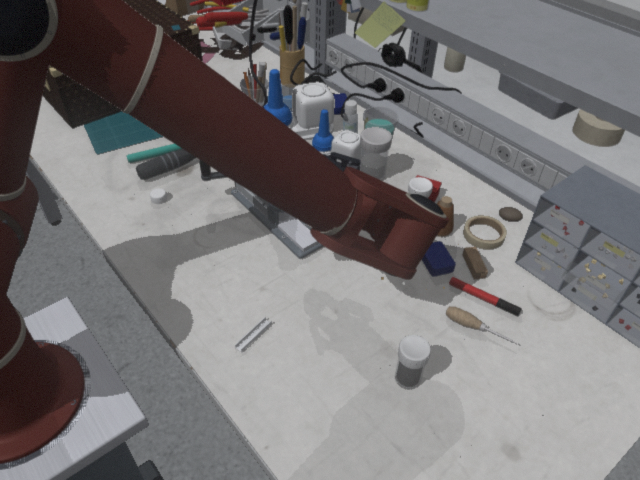

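{"op": "carry_out", "data": {
  "series": [
    [0,0,0,0,0,0,0],
    [0,0,0,0,0,0,0],
    [0,0,0,0,0,0,0],
    [0,0,0,0,0,0,0],
    [0,0,0,0,0,0,0]
  ]
}}

```text
t: 23.6
tool_pos: [0.6002, 0.019, 0.2052]
tool_rot: [-1.199, -1.231, -1.227]
contact_force: [-0.2, -0.5, -1.8]
opening: 0.0304
```

```bash
python3 n.py; python3 i.py wrist9
```

```text
23.6 [-0.523  0.465  1.683  1.263  2.001 -0.672] [-0.     0.006  0.     0.002 -0.002 -0.001] [0.6002 0.019  0.2052] [-0.2 -0.5 -1.8] 0.03042088662654684
h [-0.005  0.003  1.   ] az 148.67609679489587 z [-0.     1.    -0.003] pinch [6.002e-01 3.000e-04 2.053e-01] h off up 0.3572714093963191
{'t': np.float64(23.6), 'q': array([-0.523,  0.465,  1.683,  1.263,  2.001, -0.672]), 'tool_pos': array([0.6  , 0.019, 0.205]), 'tool_rot': array([-1.199, -1.231, -1.227]), 'contact_force': array([-0.243, -0.505, -1.794]), 'opening': np.float64(0.03)}
[[-0.026  1.    -0.   ]
 [ 0.003  0.     1.   ]
 [ 1.     0.026 -0.003]]
324 293
```

View pics/wrist9z.png

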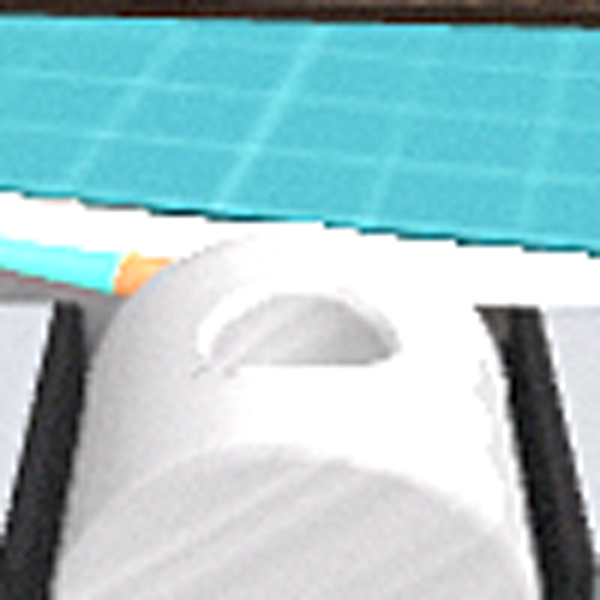

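```bash
python3 -c "
from station import ctrl
print(ctrl.finish_job())"
```

```text
the job is handed in; nothing more can be done
None
```

I handed the job in at 23.6 s, with the arm still holding the fed spacer, its hole opening straight up about 20 cm above the bench.

- **Lever:** I pulled it until it reached its end stop, where the force rose to 27 N. I eased it back over about 2 s while gripping it, and only let go once it pressed on its rest stop. The later pictures show it still at rest.
- **Spacer and hole:** The spacer stood at the station, at about (0.585, -0.026). The hole faced about -59° in the world frame. I gripped the spacer across the hole's axis with 50 N, so the pads do not cover the hole.
- **Last checks:** The tool is horizontal along +y, with the grasp point at z = 0.205 m and joint speeds at or below 0.006 rad/s. By the measured pose, the hole is about 0.4° from vertical.
- **Disagreement:** Two wrist views differed by about 1° on where the hole sits in the grip, so the true tilt could be 1 to 1.5°.
- **Surroundings:** The jar and channel are where they were in the scene pictures, and the arm never came near them. I did not check the spare spacers with a dedicated look; nothing touched the magazine.

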